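Hang the socket driver between its neighbours

ROBOT

A 7-joint arm with a two-finger parallel gripper is mounted at the origin on a cart in front of the work surface, level with it; the furniture and walls round the work are solid. World frame = base frame: x ahead of the robot, y to its left, z up, the work surface at z = 0. Lengths are in m, angles in rad, forces in N, time in s.
With the tool pointing down it reaches from about 0.425 to 0.875 m from the base axis. Payload 4.7 kg.
Tool frame: the origin (TCP) lies where the fingers leave the gripper's body, on its centre line; the fingertips stand 70 mm ahead of it and the grasp point (between the pads) lies 51 mm ahead of it; z points along the fingers, y is the line along which they close (so a half turn about z gives the same grasp; the last joint's range is limited). The gripper opens to 87 mm and grips with 3 to 60 N. Pads are 19 mm wide; open, the fingers measure 117 mm over their backs; the gripper's body (75 mm by 190 mm) begins 51 mm behind the grasp point.
Start: joints at [-1.306, 0.321, -0.07, 1.45, 0.023, 1.371, -0.057], TCP at [0.161, 0.63, 0.292] pointing down, gripper open.
Joint ranges: [-2.86, 2.86], [-0.3, 2.09], [-1.38, 1.24], [0.06, 2.45], [-1.56, 4.7], [0.09, 2.05], [-2.69, 2.69]. Speed limits (rad/s): [2.57, 2.57, 3.14, 3.14, 3.14, 3.14, 3.14].

INTERFACE

Orientations are given as a rotation vector (axis times angle).
In Python, from bench import ctrl gives the robot as it stands.
- The arm moves only by the tool play_rows, never from a script. Its argument "increments" is a list that holds one entry, the list of rows, each a list of 7 numbers: the shift along the tool's x, y, z as a fraction of full scale, then the turn, a rotation vector about the tool's x, y, z as a fraction of full scale, then the gripper command: -1 is shut, 1 is fully open, values between are in proportion. A call has 1 to 8 rows; each row is the pose to reach, as a shift and turn from the pose commanded when the call began, along the tool's axes at that moment; what a row does not reach only later rows make up. Full scale, the value 1, is 0.1 m for a shift and 90 degrees for a turn. A row lasts 1/10 s, in which the tool goes at most 50 mm and 8.59 degrees, less where a joint would pass 70% of its speed; a pose out of reach is approached as far as the arm can. A call with a number of a shift or a turn outside -1 to 1 is refused whole. A call with a gripper value outside its range is refused whole. The fingers move at their own pace and stop on an object; "squeeze" is the grip in N (left out, the last holds). Time passes only in rows, so rows that repeat a pose let the fingers close. It gives the time, the measured TCP pose, the force, the opening and the grip force at its end, in the units of the state.
- ctrl.get_state(): the state, without advancing time (a new reading comes with each control period).
- ctrl.get_image(name): name is "side" or "top" or "wrist"; returns the picture (400x640x3 uint8, red, green, blue); there is no depth.
- ctrl.get_calibration(name): a dict with "vertical_fov" (degrees; the focal length in pixels is half the picture's height over the tangent of half this angle, whatever the lens; pixels are square), "cx", "cy" (the principal point, pixels), "R" (3x3) and "t" (3): a world point X has camera coordinates R X + t; the wrist camera has in their place "T_tool_cam" (4x4, takes a point from camera to tool coordinates, whose origin is the TCP and whose axes are the flange's). Camera axes: x right, y down, z forward; pixel columns grow to the right and rows downward; lengths in m; the calibration is good to about 2 mm. A picture is of the moment at which its call begins: read the wrist's pose just before it. get_calibration takes no time and is no camera call.
- ctrl.close_job(): hands the job in; it is judged then, once.
The state is a dict: "time": time; "joint_positions": joint angles; "qd": joint speeds; "joint_torque": joint torques, N m; "position": TCP position; "tool_rot": TCP orientation; "ft_force": force on the tool from outside, world axes, zero at the start; "torque": the same for the moment, N m; "grip_width": opening from 0.0 (shut) to 1.0 (fully open); "grip_force": force on a finger pad.
Only numpy, scipy, OpenCV 4.12 (cv2) and the standard library are available. Lean on these libraries where they do the work, as an engineer would, in place of code of your own. Each camera call takes 0.05 s, during which the arm holds its last target. There are 200 camera calls.

TASK

Take the socket driver that stands in the wooden tool block and hang it on the one empty hook of the tool rack, between the other drivers, without knocking them or anything else over. Feed its shaft into the fork from the front with the collar just above the upturned tips, push it back gently against the hook's spring keeper until the collar is past the tips, set it down until the collar sits fully home on the fork, and let go; never force it.

Things in the scene. Friction and masses are not known exactly. Their poses are not given: they have to be found in the camera images.
- driver_grip (a point): Driver to hang (0.1-0.17 kg), upright in the block, collar on its top. Black round handle, 22 mm wide, 80 long; under it a flat steel collar, 24 mm wide, 6 thick; then an 8 mm shaft, 85 long, its last 22 mm an 11 mm socket. This point is on the axis at mid handle, 44 mm over the collar's underside, 129 mm over the tip, 42 mm under the handle's top; z up along the axis.
- block: Wooden tool block, fixed to the bench, 70x70x95 mm high, with one 18 mm hole through it from top to bottom in which the driver stands. Origin: centre of its underside, z up.
- rack: Tool rack, fixed to the bench: 110x250x10 mm base plate, two posts (tops 156 mm up) and an aluminium cross rail (top 153 mm up) with four steel hooks along the rack's y, 52 mm apart, that point to its -x, towards the robot. Origin: on the bench under the middle of the rail's front face; x points from the hooks back to the rail.
- hook_free: The empty hook, one of the middle two; a driver hangs 52 mm away on either side. Origin: its clamp on the rail's front face, midway across, level with the fork's seat surface, 150 mm over the bench; axes as the rack's. The fork's reach is set at random and not measured: the collar's centre, when home, is 39 to 73 mm in front (-x) of this origin. Load it with 30 N at most.
- fork_mid (a point): The empty hook's fork: flat, pointing to -x, two prongs 7 mm wide with a 13 mm slot for the shaft; their tips turn up 4 mm over the seat surface; in front of them, below seat level, lead-in rods flare out, ending 30 mm in front of the home collar's centre. This point is fixed to the clamp, at seat level, 56 mm in front of the hook's origin: the middle of the reaches, not the fork's true place.
- keeper_mid (a point): Spring keeper at the fork's back: black upright plate, 14 mm wide, 0.5 to 14.5 mm over the seat, met by the collar's rim when slid in 5 to 8 mm over the seat. Gives from 2 N, +0.8 N/mm; collar is past the tips after 3.5 mm (5 N), hard stop at 8 mm (8.4 N). Held back so, press down to the seat: its friction can hold the collar up. This point: 7 mm over the seat, 48 mm in front of the hook's origin.
- neighbour_1_grip (a point): Neighbour on the rack: a driver of the same make (22 mm handle, 24 mm collar, 74 mm handle length), hanging upright and loose in its own hook by its collar. This point lies on its axis, 44 mm above the underside of its collar (38 mm above the foot of the handle). Must not be knocked.
- neighbour_2_grip (a point): Neighbour on the rack: a driver of the same make (22 mm handle, 24 mm collar, 84 mm handle length), hanging upright and loose in its own hook by its collar. This point lies on its axis, 44 mm above the underside of its collar (38 mm above the foot of the handle). Must not be knocked.
- neighbour_4_grip (a point): Neighbour on the rack: a driver of the same make (22 mm handle, 24 mm collar, 78 mm handle length), hanging upright and loose in its own hook by its collar. This point lies on its axis, 44 mm above the underside of its collar (38 mm above the foot of the handle). Must not be knocked.
- pipette_bulb: Bystander: red rubber pipette bulb, 70 mm long, 49 mm high. Origin: centre of its underside.
- bottle_blue_cap: Bystander: clear glass bottle with blue cap, 68 mm wide, 135 mm high. Origin: centre of its underside.
- bottle_amber: Bystander: brown glass bottle with black cap, 64 mm wide, 118 mm high. Origin: centre of its underside.
- bottle_white: Bystander: whitish bottle with red cap, 58 mm wide, 105 mm high. Origin: centre of its underside.
- timer: Bystander: white bench timer, 37x64x60 mm high. Origin: centre of its underside.

How it is judged:
On the way:
1. the driver is drawn upright out of the block, its tip clear above the block's top (z of driver_grip in the frame of block above 0.225 m and angle between driver_grip's own z axis and vertical below 0.3 rad), for 0.1 s.
At the end, for the whole second after the job is handed in: The driver hangs released and at rest on the empty hook: collar fully down on the fork behind the upturned tips (within 2.5 mm of seat height, 6 mm of the hook's middle), upright within 0.1 rad; neighbours and bystanders are where they were (z of driver_grip in the frame of hook_free between 0.041 and 0.0465 m and y of driver_grip in the frame of hook_free between -0.006 and 0.006 m and x of driver_grip in the frame of hook_free between -0.08 and -0.032 m and angle between driver_grip's own z axis and vertical below 0.1 rad and linear speed of driver below 0.02 m/s and angular speed of driver below 0.3 rad/s and contact force between driver and hook_free above 0.3 N); the robot touches nothing.
It fails at once if the hook is forced: more than 30 N between the driver and the empty hook (contact force between driver and hook_free above 30 N).
It fails at once if a neighbouring driver is knocked (its handle moved more than 12 mm) (distance of any of neighbour_1_grip, neighbour_2_grip, neighbour_4_grip from where it was at the start of the episode above 0.012 m).
It fails at once if a neighbouring driver is struck by the driver or the fingers with more than 8 N (contact force between any of neighbour_1, neighbour_2, neighbour_4 and driver above 8 N or contact force between any of neighbour_1, neighbour_2, neighbour_4 and the fingers above 8 N).
It fails at once if a bystander is moved more than 20 mm (distance of any of pipette_bulb, bottle_amber, bottle_blue_cap, timer, bottle_white from where it was at the start of the episode above 0.02 m).
It also fails if it takes over 72 s, if anything falls off the work surface, if the arm or the gripper's body presses on something with over 40 N, if the wrist force passes 120 N, or if a joint passes its speed limit or range.

## Working session

There is one attempt and no reset: what is moved stays moved. The work goes in short steps, Python scripts to look and compute and a tool call to move; the robot and the scene stay as the last step left them, time stands still between calls to the robot, and variables do not carry over. Pictures are saved under pics/ and viewed, at most 10 in all, crops included, and the job is handed in when it is done.

Besides the shell and the picture viewer there is one more tool, called after "Call:" as name(argument=value, ...) on one line, values as JSON. play_rows: Moves the arm, as the interface text tells. Shift numbers are shares of 0.1 m and turn numbers shares of 90 degrees, none past 1 either way. Its arguments: {"type":"object","properties":{"increments":{"type":"array"},"squeeze":{"type":"number"}},"required":["increments"]}

```bash
mkdir -p pics; cat > h.py <<'E'
import numpy as np, cv2
from scipy.spatial.transform import Rotation as Ro
from bench import ctrl
def cal(n,st=None):
    c=ctrl.get_calibration(n); f=200/np.tan(np.radians(c['vertical_fov'])/2)
    if 'R' in c: R=np.array(c['R']);t=np.array(c['t'])
    else:
        T=np.array(c['T_tool_cam']); st=st or ctrl.get_state()
        Rw=Ro.from_rotvec(st['tool_rot']).as_matrix()
        Rc=Rw@T[:3,:3]; o=Rw@T[:3,3]+np.array(st['position']); R=Rc.T; t=-R@o
    return f,c['cx'],c['cy'],R,t
def ray(C,u,v):
    f,cx,cy,R,t=C; d=R.T@np.array([(u-cx)/f,(v-cy)/f,1]); return -R.T@t,d/np.linalg.norm(d)
def onz(C,u,v,z):
    o,d=ray(C,u,v); return o+d*(z-o[2])/d[2]
def proj(C,X):
    f,cx,cy,R,t=C; p=R@np.array(X)+t; return np.array([cx+f*p[0]/p[2],cy+f*p[1]/p[2]])
def tri(C1,p1,C2,p2):
    o1,d1=ray(C1,*p1);o2,d2=ray(C2,*p2)
    s=np.linalg.lstsq(np.c_[d1,-d2],o2-o1,rcond=None)[0]
    a=o1+d1*s[0];b=o2+d2*s[1]; return (a+b)/2,np.linalg.norm(a-b)
def snap(n,name):
    im=ctrl.get_image(n); cv2.imwrite(f'pics/{name}.png',cv2.cvtColor(np.asarray(im),cv2.COLOR_RGB2BGR)); return im
E
python3 - <<'E'
from h import *
print(ctrl.get_state())
for n in ['side','top','wrist']:
    snap(n,n+'0'); c=cal(n); print(n,c[0],c[1],c[2],'origin',-c[3].T@c[4],'fwd',c[3][2],'right',c[3][0])
E
```

```text
{'time': 0.0, 'joint_positions': array([-1.30590382,  0.32185611, -0.07005326,  1.45168238,  0.02262408,
        1.37077834, -0.05690044]), 'qd': array([-4.92844528e-05,  2.53251588e-03, -7.68038819e-04,  4.15774089e-04,
       -1.29224573e-03, -1.22724631e-03, -8.88940822e-04]), 'joint_torque': array([-1.57730842e-04, -4.91313958e+01, -4.04158132e-01, -3.12521982e+01,
       -6.39849692e-02,  4.39915771e-02,  1.80127045e-04]), 'position': array([0.16127515, 0.62924464, 0.29113593]), 'tool_rot': array([-3.92889999e-01, -3.11681395e+00,  3.03882578e-03]), 'ft_force': array([ 0.04574222, -0.21763004,  0.46199734]), 'torque': array([ 0.10860688, -0.01361517, -0.0373996 ]), 'grip_force': 0.0, 'grip_width': 1.0025891185586657}
side 408.9115607923534 322.00312660072444 201.45795517303236 origin [0.30361005 0.5750456  0.74624863] fwd [ 0.29230779 -0.73598998 -0.61063484] right [-0.93378321 -0.35747519 -0.01613721]
top 474.1383978454516 322.12390355220566 197.14070124337445 origin [ 0.35784996 -0.14933541  1.48967708] fwd [ 0.15584316  0.00700485 -0.98775698] right [-0.01656581 -0.99981569 -0.00970404]
wrist 317.1459955213837 320.3195424200031 195.6399527711664 origin [0.0854777  0.64910335 0.38286716] fwd [ 0.27748314 -0.0726525  -0.9579795 ] right [ 0.24772976  0.96882765 -0.00171916]
```

View pics/side0.png

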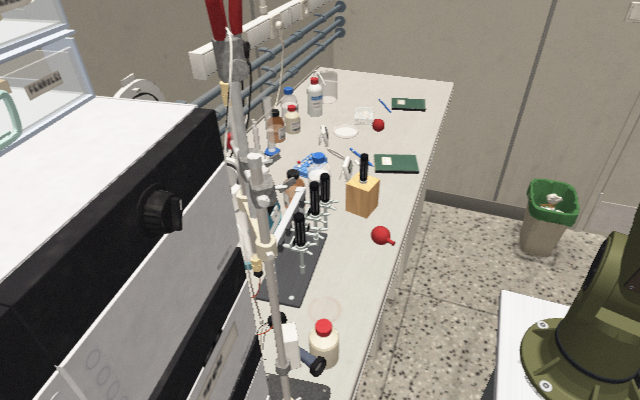

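View pics/top0.png

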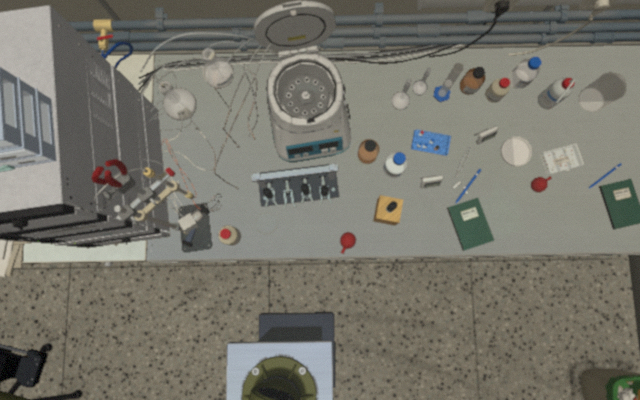

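```bash
python3 - <<'E'
from h import *
a=cv2.imread('pics/top0.png')[130:260,230:450];b=cv2.imread('pics/side0.png')[140:310,230:430]
a=cv2.resize(a,None,fx=2.9,fy=2.9,interpolation=3);b=cv2.resize(b,None,fx=1.3,fy=1.3,interpolation=3)
w=800;c=np.zeros((a.shape[0]+b.shape[0],max(a.shape[1],b.shape[1]),3),np.uint8)
c[:a.shape[0],:a.shape[1]]=a;c[a.shape[0]:,:b.shape[1]]=b
cv2.imwrite('pics/crop1.png',c);print(c.shape)
C=cal('top')
print('handle top',onz(C,391,207,.226),'block',onz(C,390,209,.095))
print('rail L/R',onz(C,255,178,.153),onz(C,340,170,.153))
for u in (267,288,307,327): print(onz(C,u,190,.2))
E
```

```text
(598, 638, 3)
handle top [ 0.52707745 -0.32488247  0.226     ] block [ 0.53869892 -0.33988907  0.095     ]
rail L/R [0.62796679 0.05227462 0.153     ] [ 0.64690522 -0.19262638  0.153     ]
[0.58405931 0.01179553 0.2       ]
[ 0.58299963 -0.04627174  0.2       ]
[ 0.58204167 -0.09876514  0.2       ]
[ 0.58103411 -0.15397659  0.2       ]
```

View pics/crop1.png

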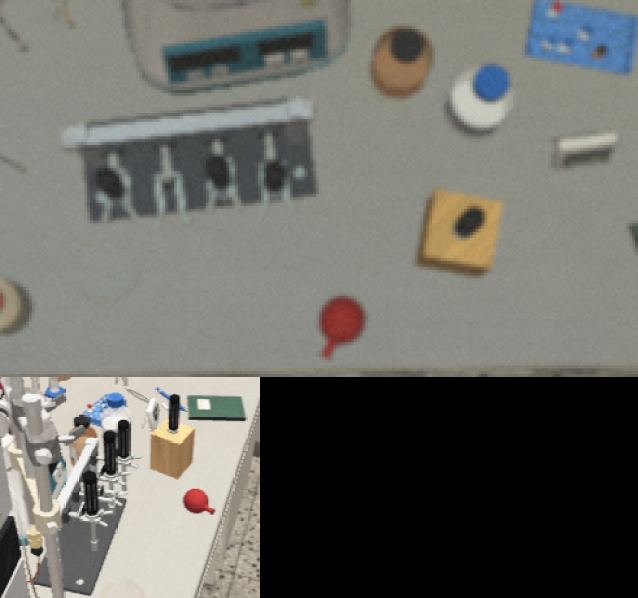

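```bash
python3 - <<'E'
from h import *
T=cal('top');S=cal('side')
print('red clamp',tri(T,(110,172),S,(225,15)))
print('pole base side',onz(S,285,390,0.02), 'plate top',onz(T,180,212,0),onz(T,212,250,0))
print('white cap',tri(T,(227,235),S,(324,327)))
print('beige clamp', tri(T,(200,215),S,(318,365)))
print('driver bottom/top', onz(T,390,210,.101),onz(T,393.8,202.8,.181))
print('driver top tri',tri(T,(393.5,204),S,(365,157)))
E
```

```text
red clamp (array([0.53682585, 0.2345112 , 0.65618495]), np.float64(0.011855629077651446))
pole base side [0.51355648 0.24812133 0.02      ] plate top [0.55330191 0.31313602 0.        ] [0.43150252 0.20897332 0.        ]
white cap (array([0.47302535, 0.14411575, 0.09119476]), np.float64(0.005448664124192784))
beige clamp (array([0.49582601, 0.21955923, 0.0871079 ]), np.float64(0.07207627088076805))
driver bottom/top [ 0.53494941 -0.33895387  0.101     ] [ 0.54476054 -0.33938175  0.181     ]
driver top tri (array([ 0.54181009, -0.34016133,  0.17019117]), np.float64(0.002232838621458648))
```

View pics/wrist0.png

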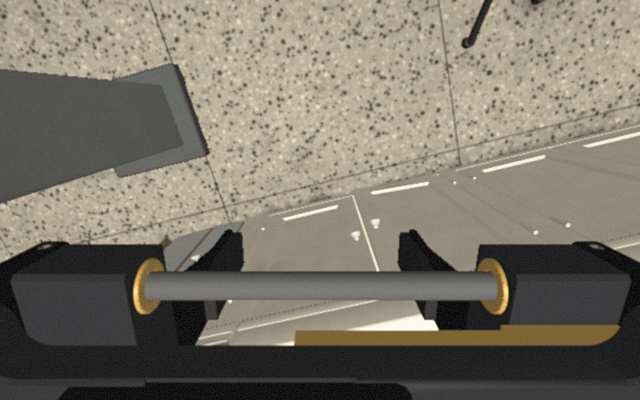

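Call:
play_rows(increments=[[[-0.25, -0.4, 0, 0, 0, -0.08, 1], [-0.5, -0.8, 0, 0, 0, -0.16, 1], [-0.5, -0.8, 0, 0, 0, -0.16, 1], [-0.5, -0.8, 0, 0, 0, -0.16, 1]]])

```text
time: 0.55
position: [0.1906, 0.5389, 0.2924]
tool_rot: [0.004, 3.141, 0.001]
ft_force: [-1.0, 1.1, 0.4]
grip_width: 0.998
grip_force: 0.0
```

Call:
play_rows(increments=[[[-0.3, -0.4, 0, 0, 0, 0, 1], [-0.6, -0.8, 0, 0, 0, 0, 1], [-0.7, -1, 0, 0, 0, 0, 1], [-0.7, -1, 0, 0, 0, 0, 1]]])

```text
time: 0.95
position: [0.2624, 0.4381, 0.2927]
tool_rot: [0.008, 3.141, 0.0]
ft_force: [-0.0, 1.1, 0.4]
grip_width: 0.998
grip_force: 0.0
```

Call:
play_rows(increments=[[[-0.3, -0.4, 0, 0, 0, 0, 1], [-0.6, -0.8, 0, 0, 0, 0, 1], [-0.7, -1, 0, 0, 0, 0, 1], [-0.7, -1, 0, 0, 0, 0, 1]]])

```text
time: 1.35
position: [0.3318, 0.3387, 0.2927]
tool_rot: [0.006, 3.141, 0.001]
ft_force: [-0.6, 1.0, 0.3]
grip_width: 0.997
grip_force: 0.0
```

Call:
play_rows(increments=[[[-0.2, -0.4, 0, 0, 0, 0, 1], [-0.4, -0.8, 0, 0, 0, 0, 1], [-0.5, -1, 0, 0, 0, 0, 1], [-0.5, -1, 0, 0, 0, 0, 1]]])

```text
time: 1.75
position: [0.3813, 0.2394, 0.2927]
tool_rot: [0.004, 3.14, 0.001]
ft_force: [-0.5, 1.0, 0.1]
grip_width: 0.998
grip_force: 0.0
```

Call:
play_rows(increments=[[[-0.1, -0.4, 0, 0, 0, 0, 1], [-0.3, -0.8, 0, 0, 0, 0, 1], [-0.4, -1, 0, 0, 0, 0, 1], [-0.4, -1, 0, 0, 0, 0, 1]]])

```text
time: 2.15
position: [0.4213, 0.1399, 0.2928]
tool_rot: [0.003, 3.14, 0.001]
ft_force: [0.6, -0.0, -0.2]
grip_width: 1.004
grip_force: 0.0
```

Call:
play_rows(increments=[[[-0.1, -0.4, -0.2, 0, 0, 0, 1], [-0.2, -0.8, -0.4, 0, 0, 0, 1], [-0.2, -1, -0.5, 0, 0, 0, 1], [-0.2, -1, -0.5, 0, 0, 0, 1]]])

```text
time: 2.55
position: [0.4414, 0.0404, 0.3443]
tool_rot: [0.001, 3.138, 0.002]
ft_force: [-1.0, 0.9, -0.2]
grip_width: 0.998
grip_force: 0.0
```

Call:
play_rows(increments=[[[-0.1, -0.1, 0, 0, 0, 0.08, 1], [-0.2, -0.2, 0, 0, 0, 0.17, 1], [-0.3, -0.4, 0, 0, 0, 0.26, 1], [-0.4, -0.5, 0, 0, 0, 0.35, 1], [-0.5, -0.6, 0, 0, 0, 0.44, 1], [-0.6, -0.8, 0, 0, 0, 0.53, 1], [-0.7, -0.9, 0, 0, 0, 0.62, 1], [-0.8, -1, 0, 0, 0, 0.7, 1]]])

```text
time: 3.35
position: [0.5214, -0.0558, 0.3413]
tool_rot: [-1.641, -2.678, -0.001]
ft_force: [0.3, -0.2, -0.0]
grip_width: 0.995
grip_force: 0.0
```

Call:
play_rows(increments=[[[0, 0, 0, 0, 0, 0.08, 1], [-0.2, 0, 0, 0, 0, 0.16, 1], [-0.4, 0, 0, 0, 0, 0.25, 1], [-0.5, 0, 0, 0, 0, 0.251, 1], [-0.5, 0, 0, 0, 0, 0.251, 1], [-0.5, 0, 0, 0, 0, 0.251, 1]]])

```text
time: 3.95
position: [0.5432, -0.1023, 0.3417]
tool_rot: [-2.127, -2.31, 0.0]
ft_force: [0.4, -0.2, 0.2]
grip_width: 1.001
grip_force: 0.0
```

```bash
python3 - <<'E'
from h import *
s=ctrl.get_state();print(s['position'],s['tool_rot'],s['joint_positions'])
im=snap('wrist','w1')
C=cal('wrist',s)
for p in [(100,100),(320,120),(500,100)]: print(p,onz(C,*p,.15))
print(proj(C,[.58,-.046,.15]))
E
```

```text
[ 0.5432188  -0.10227952  0.34165407] [-2.12748152e+00 -2.30964502e+00  1.53425009e-04] [-0.47251703  0.09760861  0.66158455  1.64077699 -0.06122885  1.42524283
  0.27778638]
(100, 100) [ 0.34918066 -0.0385001   0.15      ]
(320, 120) [ 0.53811731 -0.039582    0.15      ]
(500, 100) [ 0.69001897 -0.01029929  0.15      ]
[366.90443518 131.50913012]
```

View pics/w1.png

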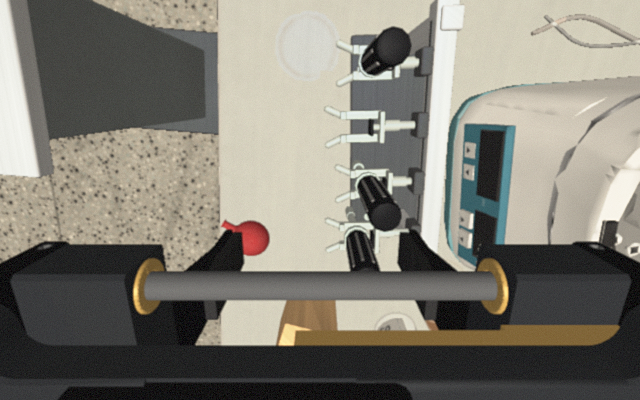

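```bash
python3 - <<'E'
import cv2
a=cv2.imread('pics/w1.png')[85:165,315:445]
cv2.imwrite('pics/c2.png',cv2.resize(a,None,fx=6,fy=6,interpolation=cv2.INTER_CUBIC))
E
```

```text
(no output)
```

View pics/c2.png

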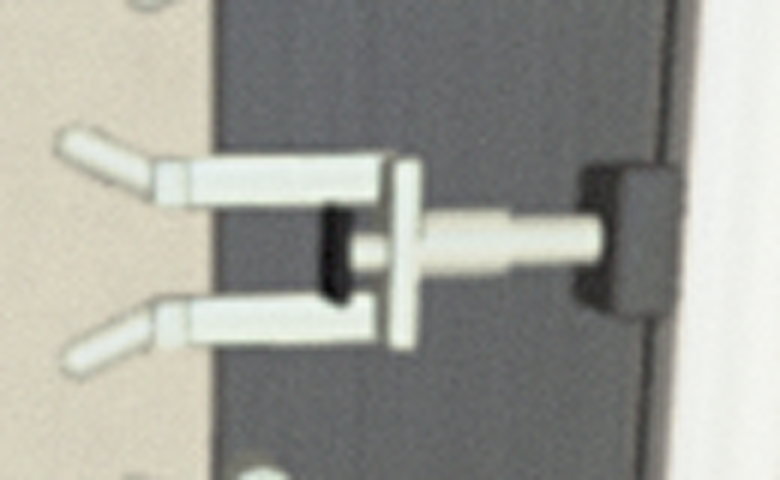

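```bash
cat > m.py <<'E'
from h import *
st={'position':[0.5432188,-0.10227952,0.34165407],'tool_rot':[-2.12748152,-2.30964502,1.53425009e-04]}
C=cal('wrist',st)
q=lambda u,v,z: onz(C,315+u/6,85+v/6,z)
P={'rail a':(697,0,.153),'rail b':(662,480,.153),'plate a':(213,0,.01),'plate b':(216,480,.01),
'prong slot up front':(195,207,.15),'slot up back':(320,204,.15),'slot lo front':(195,295,.15),'slot lo back':(320,294,.15),
'out up f':(195,156,.15),'out lo f':(195,346,.15),'tip up front':(155,183,.154),'tip lo front':(155,322,.154),'tip up back':(188,183,.154),'tip lo back':(188,322,.154),
'keeper bot':(322,250,.1505),'keeper edge':(352,250,.1645),'rod up':(57,140,.14),'rod lo':(62,360,.14),'clamp':(620,240,.15)}
W={k:q(*v) for k,v in P.items()}
for k in('rail','plate'):
    d=W[k+' a']-W[k+' b'];print(k,'yaw',np.degrees(np.arctan2(-d[0],d[1])))
yaw=np.radians(4.4);R=np.array([[np.cos(yaw),np.sin(yaw)],[-np.sin(yaw),np.cos(yaw)]])
for k,w in W.items(): print(k,w.round(4),'rackframe',(R@w[:2]).round(4))
E
python3 m.py
```

```text
rail yaw 6.036626252968414
plate yaw 6.667384203708563
rail a [ 0.6282 -0.0034  0.153 ] rackframe [ 0.6261 -0.0516]
rail b [ 0.6354 -0.0708  0.153 ] rackframe [ 0.6281 -0.1193]
plate a [ 0.5733 -0.0014  0.01  ] rackframe [ 0.5715 -0.0454]
plate b [ 0.5852 -0.1031  0.01  ] rackframe [ 0.5755 -0.1477]
prong slot up front [ 0.5619 -0.0372  0.15  ] rackframe [ 0.5574 -0.0802]
slot up back [ 0.5799 -0.0353  0.15  ] rackframe [ 0.5755 -0.0797]
slot lo front [ 0.5633 -0.0497  0.15  ] rackframe [ 0.5578 -0.0928]
slot lo back [ 0.5815 -0.048   0.15  ] rackframe [ 0.5761 -0.0925]
out up f [ 0.5611 -0.0301  0.15  ] rackframe [ 0.5572 -0.073 ]
out lo f [ 0.5641 -0.0571  0.15  ] rackframe [ 0.558  -0.1002]
tip up front [ 0.5555 -0.0342  0.154 ] rackframe [ 0.5513 -0.0767]
tip lo front [ 0.5575 -0.0537  0.154 ] rackframe [ 0.5518 -0.0963]
tip up back [ 0.5602 -0.0338  0.154 ] rackframe [ 0.556  -0.0766]
tip lo back [ 0.5623 -0.0533  0.154 ] rackframe [ 0.5565 -0.0962]
keeper bot [ 0.5809 -0.0417  0.1505] rackframe [ 0.576  -0.0861]
keeper edge [ 0.5829 -0.0405  0.1645] rackframe [ 0.5781 -0.0851]
rod up [ 0.5413 -0.0297  0.14  ] rackframe [ 0.5374 -0.0712]
rod lo [ 0.5449 -0.0621  0.14  ] rackframe [ 0.5385 -0.1037]
clamp [ 0.6241 -0.0367  0.15  ] rackframe [ 0.6194 -0.0845]
```

Call:
play_rows(increments=[[[-0.4, 0, 0, 0, 0, -0.014, 1], [-0.8, -0.1, 0, 0, 0, -0.014, 1], [-1, -0.1, 0, 0, 0, -0.014, 1]]])

```text
time: 4.3
position: [0.5394, -0.2079, 0.3427]
tool_rot: [2.11, 2.327, -0.001]
ft_force: [-0.3, -0.5, 0.9]
grip_width: 1.002
grip_force: 0.0
```

Call:
play_rows(increments=[[[-0.4, 0, 0, 0, 0, 0, 1], [-0.8, -0.1, 0, 0, 0, 0, 1], [-1, -0.1, 0, 0, 0, 0, 1]]])

```text
time: 4.6
position: [0.5392, -0.3085, 0.3425]
tool_rot: [2.11, 2.327, -0.001]
ft_force: [0.0, 0.4, -0.2]
grip_width: 0.999
grip_force: 0.0
```

Call:
play_rows(increments=[[[-0.4, 0, 0, 0, 0, 0, 1], [-0.8, -0.1, 0, 0, 0, 0, 1], [-0.9, -0.1, 0, 0, 0, 0, 1], [-0.9, -0.1, 0, 0, 0, 0, 1], [-0.9, -0.1, 0, 0, 0, 0, 1]]])

```text
time: 5.1
position: [0.5407, -0.3942, 0.342]
tool_rot: [-2.105, -2.331, -0.003]
ft_force: [0.4, 0.3, 0.7]
grip_width: 0.998
grip_force: 0.0
```

```bash
python3 - <<'E'
from h import *
s=ctrl.get_state();print(s['position'],s['tool_rot'])
im=np.asarray(snap('wrist','w2')); C=cal('wrist',s)
g=im[:235].max(axis=2)<60
print(proj(C,[.54,-.339,.181]),proj(C,[.54,-.339,.101]))
n,l,stt,c=cv2.connectedComponentsWithStats(g.astype(np.uint8))
for i in range(1,n):
    if stt[i,4]>100: print(stt[i],c[i])
E
```

```text
[ 0.54070523 -0.39418237  0.34198322] [-2.10471537 -2.33099889 -0.00297623]
[325.74890286 132.82645319] [324.41328017 125.40851774]
[171   0  33  18 216] [190.51388889   8.68518519]
[601  40  39   8 123] [624.39837398  43.97560976]
[ 505   72   42   36 1187] [525.51137321  89.56697557]
[315 115  26  29 534] [327.36516854 129.63483146]
```

View pics/w2.png

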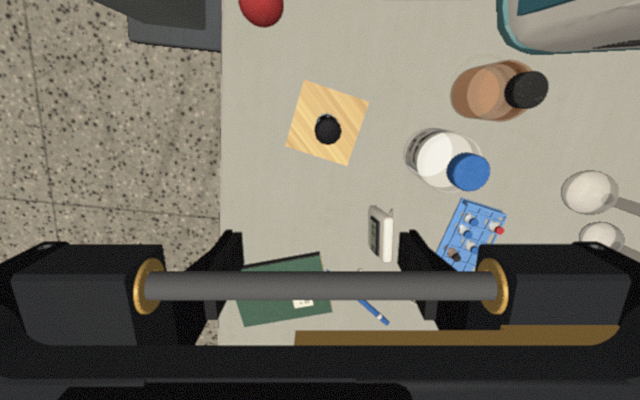

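Call:
play_rows(increments=[[[0.4, 0.05, 0, 0, 0, 0, 1], [0.57, 0.07, 0, 0, 0, 0, 1], [0.57, 0.07, 0.2, 0, 0, 0, 1], [0.57, 0.07, 0.5, 0, 0, 0, 1], [0.57, 0.07, 0.8, 0, 0, 0, 1], [0.57, 0.07, 0.8, 0, 0, 0, 1]]])

```text
time: 5.75
position: [0.5405, -0.3345, 0.2583]
tool_rot: [-2.098, -2.328, 0.0]
ft_force: [-0.4, -0.1, -0.1]
grip_width: 1.004
grip_force: 0.0
```

```bash
python3 - <<'E'
from h import *
s=ctrl.get_state();print(s['position'],s['tool_rot'],s['ft_force'])
snap('wrist','w3');C=cal('wrist',s);print(proj(C,[.542,-.3366,.181]),proj(C,[.542,-.3366,.101]))
im=snap('side','s3');im=snap('top','t3')
E
```

```text
[ 0.5404781  -0.33446724  0.25831419] [-2.09848604e+00 -2.32763401e+00  4.34229439e-05] [-0.40753431 -0.06696252 -0.12508131]
[322.24841784 246.54374745] [322.1833893  204.33955703]
```

View pics/w3.png

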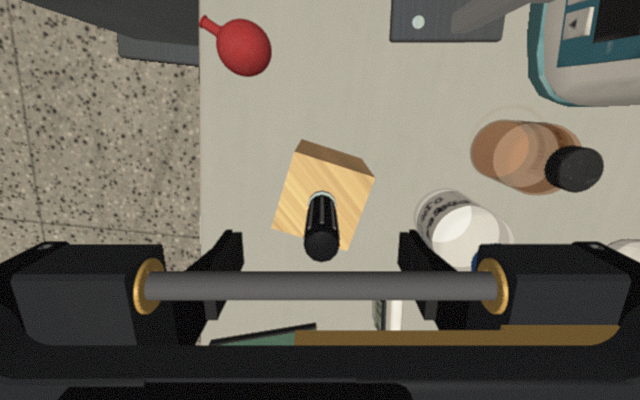

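Call:
play_rows(increments=[[[0, 0, 0.3, 0, 0, 0, 1], [0, 0, 0.54, 0, 0, 0, 1], [0, 0, 0.54, 0, 0, 0, 1], [0, 0, 0.54, 0, 0, 0, 0.3], [0, 0, 0.54, 0, 0, 0, -0.3], [0, 0, 0.54, 0, 0, 0, -0.6], [0, 0, 0.54, 0, 0, 0, -0.8], [0, 0, 0.54, 0, 0, 0, -1]]], squeeze=20)

```text
time: 6.7
position: [0.5412, -0.3388, 0.2089]
tool_rot: [2.108, 2.329, 0.001]
ft_force: [0.7, -0.4, 0.1]
grip_width: 0.632
grip_force: 0.0
```

Call:
play_rows(increments=[[[0, 0, 0, 0, 0, 0, -1], [0, 0, 0, 0, 0, 0, -1], [0, 0, 0, 0, 0, 0, -1], [0, 0, 0, 0, 0, 0, -1]]])

```text
time: 7.1
position: [0.541, -0.3387, 0.2082]
tool_rot: [-2.108, -2.329, -0.0]
ft_force: [-0.5, -0.9, 0.5]
grip_width: 0.262
grip_force: 0.0
```

Call:
play_rows(increments=[[[0, 0, 0, 0, 0, 0, -1], [0, 0, 0, 0, 0, 0, -1], [0, 0, 0, 0, 0, 0, -1]]])

```text
time: 7.4
position: [0.541, -0.3387, 0.2082]
tool_rot: [-2.108, -2.329, -0.0]
ft_force: [0.0, 0.5, 0.0]
grip_width: 0.245
grip_force: 20.0
```

Call:
play_rows(increments=[[[0, 0, -0.1, 0, 0, 0, -1], [0, 0, -0.3, 0, 0, 0, -1], [0, 0, -0.6, 0, 0, 0, -1], [0, 0, -0.9, 0, 0, 0, -1], [0, 0, -1, 0, 0, 0, -1], [0, 0, -1, 0, 0, 0, -1], [0, 0, -1, 0, 0, 0, -1]]])

```text
time: 8.1
position: [0.5407, -0.3383, 0.3071]
tool_rot: [-2.107, -2.328, 0.0]
ft_force: [-0.0, 0.7, -1.9]
grip_width: 0.244
grip_force: 20.0
```

```bash
python3 - <<'E'
from h import *
for i in range(4):
    s=ctrl.get_state();print(s['position'],s['tool_rot'],s['ft_force'],s['grip_width'],s['grip_force'])
    im=snap('wrist','w4') if i%2 else snap('side','s4')
snap('top','t4')
E
```

```text
[ 0.54068678 -0.3383288   0.30707937] [-2.10711227e+00 -2.32804171e+00  1.38937477e-04] [-0.02259568  0.73202033 -1.91461722] 0.24413534166638445 19.99993509845808
[ 0.54052975 -0.33812568  0.30647874] [-2.10638866e+00 -2.32725032e+00  7.74380748e-04] [-0.7958558   0.12301899 -0.68485057] 0.2451736730315646 19.99986732378602
[ 0.54054349 -0.33806015  0.30633028] [-2.10607479e+00 -2.32713120e+00  1.09462792e-03] [ 0.44437418  0.38593758 -1.18120284] 0.24992661167189334 19.999924753792584
[ 0.54052969 -0.33814463  0.30641852] [-2.10624325e+00 -2.32710974e+00  1.16431015e-03] [-0.06549895 -0.39390019 -1.57993298] 0.24955108067482074 19.9998450698331
```

View pics/w4.png

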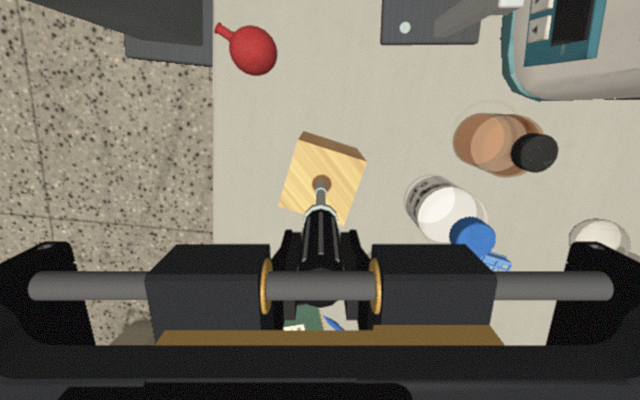

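Call:
play_rows(increments=[[[0.1, -0.1, -0.1, 0, 0, 0, -1], [0.3, -0.13, -0.1, 0, 0, 0, -1], [0.6, -0.13, -0.1, 0, 0, 0, -1], [0.9, -0.13, -0.1, 0, 0, 0, -1], [1, -0.13, -0.1, 0, 0, 0, -1]]])

```text
time: 8.85
position: [0.5185, -0.2369, 0.3176]
tool_rot: [-2.102, -2.332, -0.003]
ft_force: [-0.4, 0.0, -1.6]
grip_width: 0.243
grip_force: 20.0
```

Call:
play_rows(increments=[[[0.3, 0, 0, 0, 0, 0, -1], [0.6, 0, 0, 0, 0, 0, -1], [0.9, 0, 0, 0, 0, 0, -1], [1, 0, 0, 0, 0, 0, -1]]])

```text
time: 9.25
position: [0.5083, -0.1379, 0.3179]
tool_rot: [-2.103, -2.332, -0.001]
ft_force: [0.9, 0.3, -1.4]
grip_width: 0.249
grip_force: 20.0
```

Call:
play_rows(increments=[[[0.3, 0, 0, 0, 0, 0, -1], [0.6, 0, 0.1, 0, 0, 0, -1], [0.8, 0, 0.2, 0, 0, 0, -1], [0.89, 0, 0.28, 0, 0, 0, -1], [0.89, 0, 0.28, 0, 0, 0, -1], [0.89, 0, 0.28, 0, 0, 0, -1]]])

```text
time: 9.85
position: [0.4995, -0.0542, 0.2903]
tool_rot: [2.11, 2.326, -0.001]
ft_force: [0.5, -0.2, -0.8]
grip_width: 0.245
grip_force: 20.0
```

```bash
python3 - <<'E'
from h import *
s=ctrl.get_state();print(list(s['position']),list(s['tool_rot']),s['ft_force'],s['grip_width'])
snap('wrist','w5');snap('side','s5');snap('top','t5')
a=cv2.imread('pics/w5.png')[60:240,260:460]
a=cv2.resize(a,None,fx=4,fy=4,interpolation=cv2.INTER_CUBIC)[:600]
cv2.imwrite('pics/c5.png',a[-600:]);print(a.shape)
E
```

```text
[np.float64(0.4995392051384246), np.float64(-0.054243479801879206), np.float64(0.29032467946110024)] [np.float64(2.109923342054818), np.float64(2.3264525636066393), np.float64(-0.001259869881396092)] [ 0.46741405 -0.17500138 -0.77914495] 0.2454543250764857
(600, 800, 3)
```

```bash
python3 - <<'E'
import cv2
a=cv2.imread('pics/w5.png')[78:228,270:470]
cv2.imwrite('pics/c5.png',cv2.resize(a,None,fx=4,fy=4,interpolation=cv2.INTER_CUBIC))
E
```

```text
(no output)
```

View pics/c5.png

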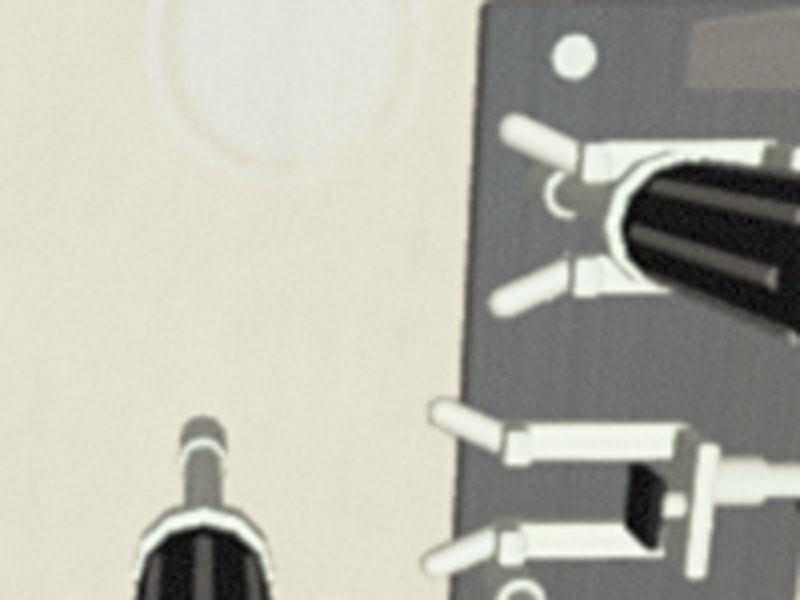

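```bash
cat > m2.py <<'E'
from h import *
st={'position':[0.4995392,-0.0542435,0.2903247],'tool_rot':[2.1099233,2.3264525,-0.00126]}
C=cal('wrist',st);Rw=Ro.from_rotvec(st['tool_rot']).as_matrix()
q=lambda u,v,z:(Rw.T@(onz(C,270+u/4,78+v/4,z)-np.array(st['position'])))*1000
P={'tip far edge':(203,415,.092),'collar far rim':(204,507,.178),'collar L':(137,570,.18),'collar R':(271,570,.18),'shaft mid':(203,490,.15),
'slot up f':(540,460,.15),'slot lo f':(540,524,.15),'slot up b':(640,459,.15),'slot lo b':(620,523,.15),'out up':(540,426,.15),'out lo':(540,559,.15),
'tip up':(505,445,.154),'tip lo':(500,545,.154),'keeper bot':(628,490,.1505),'rod up':(430,408,.14),'rod lo':(424,565,.14),
'n upper rod':(502,125,.14),'n lower rod':(492,305,.14)}
for k,v in P.items(): print(k,q(*v).round(1))
E
python3 m2.py
```

```text
tip far edge [  5.7   1.  198.3]
collar far rim [ 11.4   1.  112.3]
collar L [  0.7 -10.4 110.3]
collar R [  0.8  12.4 110.3]
shaft mid [  5.5   0.9 140.3]
slot up f [ 11.5  65.  140.3]
slot lo f [ -1.3  66.  140.3]
slot up b [ 11.8  84.  140.3]
slot lo b [ -1.1  81.4 140.3]
out up [ 18.2  64.5 140.3]
out lo [ -8.5  66.5 140.3]
tip up [ 15.6  57.1 136.3]
tip lo [ -4.2  57.6 136.3]
keeper bot [  5.7  82.1 139.8]
rod up [ 19.3  45.4 150.3]
rod lo [-13.6  45.9 150.3]
n upper rod [ 72.8  55.8 150.2]
n lower rod [ 39.5  56.2 150.3]
```

Call:
play_rows(increments=[[[0.03, 0, 0.1, 0, 0, 0, -1], [0.053, 0, 0.2, 0, 0, 0, -1], [0.053, 0, 0.2, 0, 0, 0, -1], [0.053, 0, 0.2, 0, 0, 0, -1], [0.053, 0, 0.2, 0, 0, 0, -1]]])

```text
time: 10.5
position: [0.499, -0.0472, 0.2704]
tool_rot: [2.108, 2.329, 0.0]
ft_force: [-0.3, 0.4, -1.1]
grip_width: 0.244
grip_force: 20.0
```

```bash
python3 - <<'E'
from h import *
for i in range(3):
    s=ctrl.get_state();print(s['position'],s['tool_rot'],s['ft_force'],s['torque']); im=snap('wrist','w6')
E
```

```text
[ 0.49898087 -0.04720011  0.27039381] [2.10798077e+00 2.32902329e+00 2.57653284e-04] [-0.25133035  0.40102799 -1.07863736] [-0.14107934  0.04132485 -0.00687498]
[ 0.49903781 -0.04722141  0.27051046] [2.10797445e+00 2.32884850e+00 5.68996342e-04] [ 0.15091644 -1.00404708 -0.63376065] [-0.05283585  0.03711485 -0.00502494]
[ 0.49906358 -0.04720729  0.27057053] [2.10791317e+00 2.32883500e+00 8.32835163e-04] [-0.1863499   0.76248989 -1.30362708] [-0.09324626  0.05935871 -0.00874388]
```

```bash
cat > m3.py <<'E'
from h import *
import sys
def runs(m,off=0):
    d=np.diff(np.r_[0,m.astype(int),0]);return [(int(a)+off,int(b)+off) for a,b in zip(np.where(d==1)[0],np.where(d==-1)[0]) if b-a>3]
if __name__=='__main__':
    s=ctrl.get_state();Rw=Ro.from_rotvec(s['tool_rot']).as_matrix();p=np.array(s['position']);C=cal('wrist',s)
    g=cv2.imread(sys.argv[1],0)
    u0=float(proj(C,p+Rw@np.array([5e-3,70e-3,p[2]-.15]))[0]);print('col',u0)
    for u in range(int(u0)-6,int(u0)+10,4):
        r=runs(g[120:238,u]>170,120)
        print(u,r,[tuple(float((Rw.T@(onz(C,u,v-.5,.15)-p))[0].round(4)) for v in x) for x in r])
    print('keeper/row profile'); 
    v=int(proj(C,p+Rw@np.array([5e-3,80e-3,p[2]-.15]))[1]);print(v,g[v,380:470:2])
    for v in (182,185,190,195): print(v,g[v,305:340])
    print(g[172:215,321])
E
python3 m3.py pics/w6.png
```

```text
col 418.49669971804474
412 [(122, 131), (133, 141), (160, 168), (201, 211), (227, 237)] [(0.0658, 0.0601), (0.0588, 0.0535), (0.0408, 0.0353), (0.0118, 0.0044), (-0.0078, -0.0156)]
416 [(124, 133), (158, 166), (201, 211), (227, 237)] [(0.0646, 0.0588), (0.0422, 0.0367), (0.0118, 0.0044), (-0.0078, -0.0156)]
420 [(126, 134), (162, 167), (201, 211), (227, 236)] [(0.0633, 0.0581), (0.0394, 0.036), (0.0118, 0.0044), (-0.0078, -0.0148)]
424 [(127, 137), (157, 167), (201, 211), (227, 236)] [(0.0626, 0.0562), (0.0429, 0.036), (0.0118, 0.0044), (-0.0078, -0.0148)]
keeper/row profile
209 [225 228 230 127  97 113 114 112 108 117 124 237 240 242 235 242 244 241
 243 242 241 243 244 243 244 242 241 241 242 244 241 242 241 167 116 121
 120 216 245 236 163 160 161 161 161]
182 [226 226 224 225 225 226 227 225 226 229 229 223 208 183 166 159 160 170
 191 216 230 230 225 225 227 227 227 226 227 226 225 226 226 226 225]
185 [229 225 225 224 226 224 227 226 223 223 193 144 127 133 130 139 137 135
 130 127 153 208 226 226 226 226 225 226 226 225 225 226 225 226 226]
190 [225 225 226 225 225 228 227 229 226 213 200 225 208 176 157 147 148 158
 186 217 208 183 220 227 224 225 227 227 227 226 226 226 226 225 225]
195 [226 226 227 227 230 225 228 231 228 226 214 164 135 133 136 139 137 131
 129 141 188 219 227 226 226 226 226 226 225 225 224 224 225 224 223]
[228 226 228 226 225 227 229 229 228 215 160 128 134 137 141 182 238 195
 148 132 136 136 138 137 134 136 136 136 138 132 124 127 153 220 246 246
 214 113  32  36  73  87  90]
```

Call:
play_rows(increments=[[[-0.015, 0, 0, 0, 0, 0, -1], [-0.015, 0.1, 0, 0, 0, 0, -1], [-0.015, 0.15, 0, 0, 0, 0, -1], [-0.015, 0.15, 0, 0, 0, 0, -1], [-0.015, 0.15, 0, 0, 0, 0, -1]]])

```text
time: 11.15
position: [0.5141, -0.0471, 0.27]
tool_rot: [-2.108, -2.329, 0.001]
ft_force: [-1.7, 0.6, -1.4]
grip_width: 0.246
grip_force: 20.0
```

```bash
python3 - <<'E'
from h import *
s=ctrl.get_state();print(s['position'],s['tool_rot'],s['ft_force']); snap('wrist','w7')
E
python3 m3.py pics/w7.png|head -5
```

```text
[ 0.51406381 -0.04710801  0.27003685] [-2.10806632e+00 -2.32911619e+00  1.20504870e-03] [-1.72028896  0.64251867 -1.39828568]
col 418.7086040630679
412 [(124, 132), (134, 140), (156, 164), (199, 209), (226, 235)] [(0.0646, 0.0595), (0.0582, 0.0543), (0.0436, 0.0382), (0.0134, 0.0061), (-0.0068, -0.0138)]
416 [(124, 135), (160, 164), (199, 209)] [(0.0646, 0.0575), (0.0409, 0.0382), (0.0134, 0.0061)]
420 [(124, 132), (199, 209)] [(0.0646, 0.0595), (0.0134, 0.0061)]
424 [(124, 130), (199, 209), (219, 225)] [(0.0646, 0.0608), (0.0134, 0.0061), (-0.0015, -0.006)]
```

Call:
play_rows(increments=[[[0, 0.1, 0, 0, 0, 0, -1], [0, 0.2, 0, 0, 0, 0, -1], [0.003, 0.28, 0, 0, 0, 0, -1], [0.003, 0.34, 0, 0, 0, 0, -1], [0.003, 0.38, 0, 0, 0, 0, -1], [0.003, 0.42, 0, 0, 0, 0, -1], [0.003, 0.42, 0, 0, 0, 0, -1]]])

```text
time: 11.9
position: [0.5561, -0.0426, 0.2702]
tool_rot: [2.108, 2.329, -0.0]
ft_force: [0.2, 0.3, -1.2]
grip_width: 0.248
grip_force: 20.0
```

```bash
python3 - <<'E'
from h import *
for i in range(3):
    s=ctrl.get_state();print(s['position'],s['ft_force']);snap('wrist','w8')
g=cv2.imread('pics/w8.png',0)
for v in range(176,230,4): print(v,g[v,300:400:3])
E
```

```text
[ 0.55605849 -0.04260069  0.27015366] [ 0.20301164  0.303916   -1.21597811]
[ 0.55574568 -0.04272598  0.27016659] [ 0.32826809  0.89486637 -1.20497925]
[ 0.55553696 -0.04274366  0.2701863 ] [-0.72833108  0.5728967  -0.35807297]
176 [220 221 218 218 218 220 217 217 218 220 219 216 220 142 107 111 110 112
 112  50  32  40  46  51  52  47  46  43  46  41  40  43  39  37]
180 [221 220 220 218 220 219 222 221 219 219 219 218 221 144 110 110 112 113
 108 112  22  37  42  43  48  43  40  40  49  42  36  39  44  35]
184 [220 220 220 221 220 195 125 129 133 223 218 218 221 146 111 108 110 107
 112 110 105  23  47  37  42  39  48  36  44  47  31  35  46  33]
188 [219 218 219 220 220 146 209 228 160 215 217 216 220 138 111 109 111 110
 106 114 111 111  64  31  39  40  38  43  43  32  42  40  53 106]
192 [219 192 187 214 219 222 123 131 149 218 217 218 218 141 109 109 111 110
 110 112 108 118 108 101  86  52  37  39  40  63  96 105 108 106]
196 [213 230 238 228 202 174 124 127 138 221 219 220 225 124 107 109 105 108
 111 111 107 112 105 114 112 106 112 105 110 107 107 112 109 111]
200 [218 211 2
[... 429 characters left out ...]
00 229  42  18  36  77  17  24 138 236 185 129 107 104 108 107
  99  26 103 108 110 168 239 206 228 228 227 227 226 228 222 223]
216 [220 215 176  50  15  24  42  83  20  13  23  64 217 127 106 111 107 114
  98  28  58 103 109 181 237 208 235 236 232 233 234 234 233 235]
220 [218 212  56  75  14  21  48  88  23  19  17  79 180  97 111 107 110 111
  82  25 103 225 224 204 237 182 173 174 175 168 173 141 105 104]
224 [219 194  52  58  24  18  52  82  13  20  19  85  65 124 125 122 120 125
  88  36 120 217 211 215 236 125 109 114 110 107 111 110 105 108]
228 [221 119  70  49  21  22  48  82  22  14  18  85  36 240 240 241 242 241
 223  39 160 243 160 226 237 118 108 108 108 106 110 113 106 108]
```

Call:
play_rows(increments=[[[0, 0.03, 0, 0, 0, 0, -1], [0, 0.06, 0, 0, 0, 0, -1], [0, 0.08, 0, 0, 0, 0, -1], [0, 0.1, 0, 0, 0, 0, -1], [0, 0.1, 0, 0, 0, 0, -1], [0, 0.1, 0, 0, 0, 0, -1]]])

```text
time: 12.65
position: [0.5656, -0.0417, 0.2702]
tool_rot: [-2.108, -2.329, 0.0]
ft_force: [1.1, 1.3, -1.5]
grip_width: 0.247
grip_force: 20.0
```

Call:
play_rows(increments=[[[0, 0.01, 0, 0, 0, 0, -1], [0, 0.02, 0, 0, 0, 0, -1], [0, 0.03, 0, 0, 0, 0, -1], [0, 0.03, 0, 0, 0, 0, -1], [0, 0.03, 0, 0, 0, 0, -1]]])

```text
time: 13.15
position: [0.5682, -0.0415, 0.2701]
tool_rot: [-2.108, -2.328, 0.001]
ft_force: [-2.2, -0.8, -0.2]
grip_width: 0.246
grip_force: 20.0
```

Call:
play_rows(increments=[[[0, 0.01, 0, 0, 0, 0, -1], [0, 0.02, 0, 0, 0, 0, -1], [0, 0.02, 0, 0, 0, 0, -1], [0, 0.02, 0, 0, 0, 0, -1]]])

```text
time: 13.55
position: [0.5703, -0.0413, 0.2701]
tool_rot: [-2.108, -2.329, 0.001]
ft_force: [-4.0, -1.0, -0.1]
grip_width: 0.248
grip_force: 20.0
```

```bash
cat > f.py <<'E'
from h import *
F=[];P=[];T=[]
for i in range(6):
    s=ctrl.get_state();F.append(s['ft_force']);P.append(s['position']);T.append(s['torque']);im=snap('wrist','wf')
print(np.mean(F,0).round(2),np.mean(P,0).round(4),np.mean(T,0).round(2))
E
python3 f.py
```

```text
[-4.51 -0.23  0.07] [ 0.5704 -0.0412  0.2701] [-0.15  1.11  0.01]
```

Call:
play_rows(increments=[[[0, 0.01, 0, 0, 0, 0, -1], [0, 0.02, 0, 0, 0, 0, -1], [0, 0.02, 0, 0, 0, 0, -1], [0, 0.02, 0, 0, 0, 0, -1]]])

```text
time: 14.25
position: [0.5723, -0.041, 0.2701]
tool_rot: [-2.108, -2.329, 0.001]
ft_force: [-5.0, 0.4, 0.2]
grip_width: 0.243
grip_force: 20.0
```

```bash
python3 f.py
```

```text
[-5.19 -0.54  0.22] [ 0.5723 -0.041   0.2701] [-0.17  1.44  0.01]
```

Call:
play_rows(increments=[[[0, 0.01, 0, 0, 0, 0, -1], [0, 0.015, 0, 0, 0, 0, -1], [0, 0.015, 0, 0, 0, 0, -1], [0, 0.015, 0, 0, 0, 0, -1]]])

```text
time: 14.95
position: [0.5735, -0.0409, 0.2701]
tool_rot: [-2.107, -2.328, 0.002]
ft_force: [-6.5, -0.7, 1.1]
grip_width: 0.246
grip_force: 20.0
```

```bash
python3 f.py
```

```text
[-5.99 -0.19  1.31] [ 0.5735 -0.0409  0.2701] [-0.16  1.67  0.02]
```

Call:
play_rows(increments=[[[0, 0, 0.01, 0, 0, 0, -1], [0, 0, 0.02, 0, 0, 0, -1], [0, 0, 0.03, 0, 0, 0, -1], [0, 0, 0.03, 0, 0, 0, -1], [0, 0, 0.03, 0, 0, 0, -1]]])

```text
time: 15.75
position: [0.5735, -0.0411, 0.2671]
tool_rot: [-2.108, -2.328, 0.002]
ft_force: [-6.4, -0.8, 2.3]
grip_width: 0.247
grip_force: 20.0
```

```bash
python3 f.py
```

```text
[-6.12 -0.67  1.72] [ 0.5735 -0.041   0.2671] [-0.25  1.67  0.01]
```

Call:
play_rows(increments=[[[0, 0, 0.01, 0, 0, 0, -1], [0, 0, 0.02, 0, 0, 0, -1], [0, 0, 0.02, 0, 0, 0, -1], [0, 0, 0.02, 0, 0, 0, -1]]])

```text
time: 16.45
position: [0.5735, -0.0411, 0.2651]
tool_rot: [-2.108, -2.328, 0.002]
ft_force: [-4.9, -0.8, 0.6]
grip_width: 0.246
grip_force: 20.0
```

```bash
python3 f.py
```

```text
[-5.61 -0.93  1.08] [ 0.5735 -0.0411  0.2651] [-0.27  1.65  0.01]
```

Call:
play_rows(increments=[[[0, 0, 0.01, 0, 0, 0, -1], [0, 0, 0.01, 0, 0, 0, -1], [0, 0, 0.015, 0, 0, 0, -1], [0, 0, 0.015, 0, 0, 0, -1]]])

```text
time: 17.15
position: [0.5735, -0.0412, 0.2637]
tool_rot: [-2.108, -2.328, 0.002]
ft_force: [-6.5, -1.1, 1.9]
grip_width: 0.247
grip_force: 20.0
```

```bash
python3 f.py
```

```text
[-6.07 -0.84  1.44] [ 0.5735 -0.0412  0.2637] [-0.3   1.68 -0.  ]
```

Call:
play_rows(increments=[[[0, 0, 0.005, 0, 0, 0, -1], [0, 0, 0.01, 0, 0, 0, -1], [0, 0, 0.01, 0, 0, 0, -1], [0, 0, 0.01, 0, 0, 0, -1]]])

```text
time: 17.85
position: [0.5736, -0.0412, 0.2631]
tool_rot: [-2.108, -2.328, 0.002]
ft_force: [-7.0, -1.3, 4.1]
grip_width: 0.246
grip_force: 20.0
```

```bash
python3 f.py
```

```text
[-6.91 -0.78  3.49] [ 0.5736 -0.0412  0.2631] [-0.25  1.82  0.02]
```

Call:
play_rows(increments=[[[0, 0, 0.005, 0, 0, 0, -1], [0, 0, 0.01, 0, 0, 0, -1], [0, 0, 0.01, 0, 0, 0, -1], [0, 0, 0.01, 0, 0, 0, -1]]])

```text
time: 18.55
position: [0.5737, -0.0413, 0.263]
tool_rot: [-2.108, -2.328, 0.001]
ft_force: [-8.1, -1.0, 7.6]
grip_width: 0.246
grip_force: 20.0
```

```bash
python3 f.py
```

```text
[-8.3  -0.36  7.7 ] [ 0.5737 -0.0413  0.263 ] [-0.24  2.26 -0.01]
```

Call:
play_rows(increments=[[[0, -0.005, 0, 0, 0, 0, -1], [0, -0.01, 0, 0, 0, 0, -1], [0, -0.015, 0, 0, 0, 0, -1], [0, -0.015, 0, 0, 0, 0, -1], [0, -0.015, 0, 0, 0, 0, -1]]], squeeze=10)

```text
time: 19.35
position: [0.5732, -0.0412, 0.263]
tool_rot: [2.107, 2.328, 0.002]
ft_force: [-4.2, -1.3, 6.3]
grip_width: 0.25
grip_force: 10.0
```

```bash
python3 f.py
```

```text
[-4.76 -0.94  6.17] [ 0.5733 -0.0413  0.263 ] [-0.24  1.3   0.  ]
```

Seated firmly and held; open.

Call:
play_rows(increments=[[[0, 0, 0, 0, 0, 0, -0.5], [0, 0, 0, 0, 0, 0, -0.4], [0, 0, 0, 0, 0, 0, -0.2], [0, 0, 0, 0, 0, 0, 0], [0, 0, 0, 0, 0, 0, 0.2], [0, 0, 0, 0, 0, 0, 0.3], [0, 0, 0, 0, 0, 0, 0.3], [0, 0, 0, 0, 0, 0, 0.3]]])

```text
time: 20.45
position: [0.5727, -0.041, 0.2617]
tool_rot: [2.108, 2.329, 0.0]
ft_force: [0.5, -0.1, 0.1]
grip_width: 0.634
grip_force: 0.0
```

```bash
python3 f.py; python3 - <<'E'
from h import *
s=ctrl.get_state();Rw=Ro.from_rotvec(s['tool_rot']).as_matrix();p=np.array(s['position']);C=cal('wrist',s)
g=cv2.imread('pics/wf.png',0)
for X in ([0,0,.113],[0,0,.198],[.012,0,.113]): print(X,proj(C,p+Rw@np.array(X)))
print(g[172:230,321])
for v in (185,195,202,206,210,214,218,222,226): print(v,g[v,290:360:2])
E
```

```text
[-0.31  0.18 -0.12] [ 0.5726 -0.041   0.2617] [-0.1   0.04 -0.  ]
[0, 0, 0.113] [319.50341567 220.11005921]
[0, 0, 0.198] [319.72629224 187.67372983]
[0.012, 0, 0.113] [319.49904641 203.54797138]
[ 39  48  47  47  41  46  45  45  31  43  42  34  39  36  30  31  42 109
 179 209 214 200 195 178 175 176 175 170 157 139 132 162 189 152 143 202
 234 235 170  77  16  22  22  29  20  19  35  26  33  34  32  43  42  44
  41  50  41  51]
185 [215 215 218 217 217 218 215 212 216 219 201 127 127 122 117  34  45  39
  47  46  43  45  37  44  41  47  44  42  40  39  47  40  41  39  40]
195 [217 217 216 217 213 216 216 216 213 214 216 150 129 125 125 136 200 153
  94  66  37  36  41  43  37  39  34  44  39  44  36  39  38  37  81]
202 [215 195 169 155 146 146 144 135 136 142 142 130 132 131 135 129 142 138
 126 127 125 129 129 133 132 130 132 134 136 111 108 104 105 105 108]
206 [233 236 230 211 212 208 193 241 240 198 140 138 149 185 192 154 134 136
 179 236 240 238 238 236 238 239 234 129 126 121 110 107 102 105 112]
210 [206 212 206 233 233 230 183 182 170 235 236 224 166 138 108 149 208 239
 238 197 158 234 234 234 232 235 231 130 168 166 133  99 109 110 107]
214 [211 212 213 221 222 222 203 239 171  45  22  20  24  53  83  45  13  13
  20 123 233 198  96  54  70 110 108 157 239 232 213 204 206 206 203]
218 [215 215 213 213 214 196 220  57  73  27  24  20  16  51  86  51  15  23
  24  40  63 151 153  20  28  90 108 163 238 232 218 230 228 231 231]
222 [217 212 213 219 214 225 114  51  80  31  22  20  23  49  87  70  19  21
  20  31  77  71 209  37  37  87 125 162 238 231 187 184 227 231 228]
226 [216 214 216 219 219 188  27  70  77  25  20  17  23  46  85  75  17  29
  22  20  70  67  46  27  38 171 237 183 237 230 209 230 126 105 108]
```

Call:
play_rows(increments=[[[0, 0, -0.1, 0, 0, 0, 0.3], [0, 0, -0.3, 0, 0, 0, 0.3], [0, 0, -0.5, 0, 0, 0, 0.3], [0, 0, -0.7, 0, 0, 0, 0.3], [0, 0, -0.9, 0, 0, 0, 0.3], [0, 0, -1, 0, 0, 0, 0.3]]])

```text
time: 21.35
position: [0.5732, -0.0413, 0.3644]
tool_rot: [2.107, 2.327, 0.004]
ft_force: [0.8, 0.5, -0.8]
grip_width: 0.652
grip_force: 0.0
```

Call:
play_rows(increments=[[[-0.3, 0, -0.2, 0, 0, 0, 0.3], [-0.6, 0, -0.2, 0, 0, 0, 0.3], [-0.7, 0, -0.2, 0, 0, 0, 0.3], [-0.7, 0, -0.2, 0, 0, 0, 0.3], [-0.7, 0, -0.2, 0, 0, 0, 0.3]]])

```text
time: 21.85
position: [0.5795, -0.1093, 0.3812]
tool_rot: [-2.106, -2.329, -0.0]
ft_force: [0.1, 0.4, -0.4]
grip_width: 0.65
grip_force: 0.0
```

```bash
python3 - <<'E'
from h import *
s=ctrl.get_state();p=np.array(s['position']);print(p);C=cal('wrist',s)
im=np.asarray(snap('wrist','w9'))
H=[.573,-.0425]
for z in (.236,.153): print(z,proj(C,[*H,z]))
m=(im[:235].max(axis=2)<60).astype(np.uint8)
n,l,S,c=cv2.connectedComponentsWithStats(m)
for i in range(1,n):
    if S[i,4]>150:
        print(S[i],c[i]); 
        ys,xs=np.where(l==i); (cx,cy),(w,h),a=cv2.minAreaRect(np.c_[xs,ys].astype(np.float32)); print('  rect',cx,cy,w,h,a)
# expected axis extents for upright driver
S0=ctrl.get_image('side');Cs=cal('side')
print('side exp top/bottom',proj(Cs,[*H,.236]),proj(Cs,[*H,.156]))
g=np.asarray(S0).max(axis=2)<70
n,l,S,c=cv2.connectedComponentsWithStats(g[150:280,280:345].astype(np.uint8))
for i in range(1,n):
    if S[i,4]>60: print(S[i][:4]+[280,150,0,0],S[i,4],c[i]+[280,150])
E
```

```text
[ 0.57952942 -0.10928365  0.38117616]
0.236 [320.04568156 117.80334767]
0.153 [320.19417129 113.51567074]
[319  25  30  42 856] [333.38200935  44.80490654]
  rect 333.5 45.5 41.0 29.0 90.0
[307 101  28  29 534] [320.6928839  115.55992509]
  rect 320.4999694824219 115.00000762939453 27.51181411743164 26.87936019897461 18.434947967529297
[ 435  121   20   65 1029] [444.14965986 151.57920311]
  rect 444.20074462890625 152.98504638671875 17.27841567993164 63.47071075439453 2.8624050617218018
[318 158  26  42 758] [329.68733509 180.39313984]
  rect 330.5 178.5 41.0 25.0 90.0
[432 195  18  40 575] [440.36521739 215.94086957]
  rect 440.7276611328125 214.9015350341797 15.642545700073242 39.106361389160156 3.1798300743103027
[308 207  22  28 405] [318.51604938 222.71851852]
  rect 318.5 220.5 27.0 21.0 90.0
side exp top/bottom [311.08340185 198.23713742] [312.27100181 227.39496861]
[287 169  12  10] 86 [292.59302326 173.54651163]
[293 173  37  73] 1132 [310.59275618 209.1369258 ]
```

```bash
python3 -c "
from bench import ctrl
print(ctrl.close_job())"
```

```text
the job is handed in; nothing more can be done
None
```

I hung the driver on the empty hook, let go and backed the gripper clear; the collar felt firmly seated and the driver looked upright in the last wrist picture. The job is handed in at about 22 s of the 72 s; the hand-in call returned no verdict, and I took no final position check of the neighbours or bystanders.

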